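Switch on the speaker and start the music

ROBOT

A 6-joint arm with a two-finger parallel gripper is mounted at the origin on the work surface. World frame = base frame: x ahead of the robot, y to its left, z up, the work surface at z = 0. Lengths are in mm, angles in rad, forces in N, time in s.
With the tool pointing down it reaches from about 300 to 775 mm from the base axis. Payload 14.6 kg.
Tool frame: the origin (TCP) lies on the centre line of the jaws, within the pads' length; the fingertips stand 11 mm ahead of it and the grasp point (between the pads) lies 8 mm behind it; x points along the fingers, y is the direction in which the jaws open and shut, and the axes are right-handed (so a half turn about x gives the same grasp; the last joint's range is limited). The gripper opens to 94 mm and grips with 3 to 60 N. Pads are 16 mm wide; open, the fingers measure 119 mm over their backs; the gripper's body (75 mm by 177 mm) begins 78 mm behind the grasp point.
Start: joints at [1.129, 0.3, 1.521, -0, 1.321, -0.067], TCP at [201.344, 511.81, 216.446] pointing down, gripper open.
Joint ranges: [-3.03, 3.03], [-0.79, 2.21], [0.23, 2.52], [-1.04, 4.18], [0, 3.07], [-2.55, 2.55]. Speed limits (rad/s): [2.22, 2.22, 2.57, 3.14, 3.14, 3.14].

INTERFACE

Orientations are given as [roll, pitch, yaw] about the fixed x, y, z axes, in that order (R = Rz(yaw) Ry(pitch) Rx(roll)).
In Python, from cell import manip gives the robot as it stands.
- The arm moves only by the shell command python3 -m handwheel 'ROWS' [OPENING] [FORCE]. ROWS is JSON, a list of rows, each a list of 2 entries, a list of its own where there are three numbers: the shift along the tool's x, y, z in mm, then the turn about the tool's x in rad. In form: [[[x, y, z], spin], ...]. A call has exactly 10 rows; each row shifts and turns the commanded pose from where the row before left it, along the tool's axes as they then stand; what a row does not reach is not made up. A row lasts 1/8 s, in which the tool goes at most 62.5 mm and 10.7 degrees, less where a joint would pass 70% of its speed; a pose out of reach is approached as far as the arm can. A call with a gripper value outside its range is refused whole. OPENING is the closure in counts, from 0 (fully open) to 255 (shut), set as the call begins (- or left out, the last holds). The fingers move at their own pace and stop on an object; FORCE is the grip in N (left out, the last holds). Time passes only in rows, so rows that do not move let the fingers close, or fill a call up. It gives the time, the measured TCP pose, the force and the opening at its end, in the units of the state.
- manip.read_state(): the state, without advancing time (a new reading comes with each control period).
- manip.camera(name): name is "side" or "top"; returns a dict with "pixels" (400x640x3 uint8, red, green, blue), "z_map" (400x640 float32, mm along the optical axis (not along the pixel's ray), 0 where there is no reading), "mtx" (3x3 intrinsics, pixels), "xyz" and "orientation" of the camera in the world. Camera axes: x right, y up, looking along -z (the intrinsics and any distortion apply to the point x, -y, -z); pixel columns grow to the right and rows downward; lengths in mm; the calibration is good to about 2 mm. A picture is of the moment at which its call begins.
- manip.sign_off(): hands the job in, once; it reports no verdict.
Trained networks look in the newest picture that a camera, given by its name, has taken for a name from the list of things; names that differ only in an ending like _2 or _b are one class to them, and where a whole thing is asked for, a point or a joint stands for the part that bears it (a point fixed in the world has none). Each returns a list of dicts, best first, with "confidence" (0 to 1); they miss things now and then, are a little off and sometimes report something else, mostly with a low value. They report only what shows in the picture. A call takes as long as a camera call.
- manip.cut_out(target, camera): "region" (400x640 bool, what is visible of it) and "centre" ([column, row] in pixels, amid what is visible of it).
The state is a dict: "clock": time; "joints": joint angles; "qd": joint speeds; "effort": joint torques, N m; "eef_pos": TCP position; "eef_rot": TCP orientation; "wrist_force": force on the tool from outside, world axes, zero at the start; "moment": the same for the moment, N m; "finger_gap": finger opening in mm.
Only numpy, scipy, OpenCV 4.12 (cv2) and the standard library are available. Lean on these libraries where they do the work, as an engineer would, in place of code of your own. Each camera call takes 0.05 s, during which the arm holds its last target. There are 200 camera calls.

TASK

Switch the silver speaker on by pushing the black toggle lever on its top from the side with the black dot over to the side with the green dot, so that it snaps across and stays there; then press the round blue play button on the same top fully down and let it come back up. Only push and press: do not lift, tip or shove the speaker, and leave everything else on the console where it is.

Things in the scene. Friction and masses are not known exactly. Their poses are not given: they have to be found in the camera images.
- speaker: silver aluminium box speaker standing loose on four rubber feet, 130 (x) by 250 (y) by 100 mm high, about 2.2 kg, with dark grille slots on both long sides. Origin: centre of its underside, on the console; z up, y along its long side. All controls are on the flat top, 100 mm above the origin, on the line x = 0: the lever pivots at y = -55 mm, the blue button stands at y = +70 mm. Flat painted dots 18 mm wide lie on the top: black at y = -99 mm, green at y = -11 mm
- power (a joint): angle of the black toggle lever: -0.42 rad at rest against its stop, leaning to the speaker's -y (black dot, off); 0 upright; +0.42 rad at rest against the other stop, leaning to the speaker's +y (green dot, on). Over-centre snap mechanism: about 2.5 N pushed sideways near the ball starts it (about 5 N halfway up), the resistance falls to nothing upright, and beyond upright it snaps over by itself and stays
- power_pivot (a point): pivot of the lever, on the speaker, 4 mm above its top on a dark round collar 30 mm wide and 4 mm high; the lever turns about the speaker's x axis. Axes as the speaker's
- power_tip (a point): centre of the 16 mm ball at the lever's end, 40 mm from the pivot along the lever; the round stem is 9 mm thick. The ball's centre is about 16 mm to the side of the pivot and 37 mm above it at either stop
- play (a joint): how far the blue play button is pressed: 0 up, 0.006 m fully down; a spring pushes it back up; fully down takes about 4 N
- play_top (a point): centre of the top face of the round blue play button, 30 mm wide, in a dark round housing; it is pressed straight down
- box_big: blue open plastic box, 130 by 170 by 85 mm, outermost of three nested stacking boxes; loose bystander. Origin: centre of its underside
- box_mid: yellow open plastic box, 112 by 152 by 95 mm, standing in the blue one; loose bystander. Origin: centre of its underside
- box_small: white open plastic box, 94 by 134 by 105 mm, standing in the yellow one (its rim is about 111 mm above the console); loose bystander. Origin: centre of its underside
- coaster: round wooden coaster, 94 mm wide, 9 mm thick; loose bystander. Origin: centre of its underside
- remote: red plastic fan remote with white buttons, 150 by 42 by 18 mm, lying flat; loose bystander. Origin: centre of its underside
- vase: green glazed ceramic vase with pale veins, leaf shaped seen from above, 155 by 80 mm, its rim rising from 70 to 125 mm; loose, easily knocked over; bystander. Origin: centre of its underside

How it is judged:
By the outcome, as a careful person would: the job done as asked, in the order asked, and still so for the second after the job is handed in, with the robot touching nothing.
It also fails if it takes over 38 s, if anything falls off the work surface, if the arm or the gripper's body presses on something with over 40 N, if the wrist force passes 120 N, or if a joint passes its speed limit or range.

## Working session

There is one attempt and no reset: what is moved stays moved. The work goes in short steps, Python scripts to look and compute and a shell command to move; the robot and the scene stay as the last step left them, time stands still between calls to the robot, and variables do not carry over. Pictures are saved under pics/ and viewed, about 8 in all and at most 12, crops included, and the job is handed in when it is done.

```bash
mkdir -p pics; cat > h.py <<'E'
import numpy as np, cv2
from cell import manip
from scipy.spatial.transform import Rotation as R
def pose(c):
    o=np.array(c["orientation"],float)
    return (R.from_euler('xyz',o).as_matrix() if o.size==3 else o), np.array(c["xyz"],float)
def cloud(c):
    Rm,t=pose(c); K=np.array(c["mtx"]); z=c["z_map"]
    v,u=np.mgrid[0:400,0:640]
    P=np.stack([(u-K[0,2])/K[0,0]*z,-(v-K[1,2])/K[1,1]*z,-z],-1)
    return P@Rm.T+t
def save(c,n): cv2.imwrite('pics/'+n,c["pixels"][:,:,::-1])
E
python3 - <<'E'
from h import *
s=manip.read_state(); print({k:s[k] for k in('clock','eef_pos','eef_rot','wrist_force','finger_gap')})
ims=[]
for n in("top","side"):
    c=manip.camera(n); save(c,n+'0.png'); X=cloud(c)
    print(n,c["xyz"],c["orientation"],[k for k in c])
    for t in("speaker","power","play","play_top","power_tip","box_big","box_small","vase","remote","coaster"):
        for d in manip.cut_out(t,n)[:2]:
            m=d["region"]&(c["z_map"]>0); p=X[m]
            if len(p)<3: print(t,len(p));continue
            print(t,round(d["confidence"],2),np.round(d["centre"]),m.sum(),"med",np.median(p,0).round(),"lo",np.percentile(p,2,axis=0).round(),"hi",np.percentile(p,98,axis=0).round())
E
```

```text
{'clock': 0.0, 'eef_pos': array([201.2520405 , 511.59761007, 215.88899701]), 'eef_rot': array([-1.6106295 ,  1.56964862, -1.98543498]), 'wrist_force': array([ 0.06269779,  0.67867184, -0.00718072]), 'finger_gap': 93.96382478479426}
top [ 392.44689857    1.566811   1280.16616796] [ 0.13219107 -0.00227161 -1.6002586 ] ['pixels', 'z_map', 'mtx', 'xyz', 'orientation']
speaker 0.76 [350. 189.] 4080 med [571. -90. 101.] lo [ 478. -207.   37.] hi [666.  28. 122.]
power 0.46 [373. 195.] 20 med [ 544. -148.  145.] lo [ 539. -156.  121.] hi [ 549. -141.  152.]
play 0.47 [330. 172.] 76 med [609. -29. 123.] lo [595. -41. 119.] hi [620. -16. 127.]
play_top 0.45 [222. 184.] 603 med [603. 294.  55.] lo [581. 263.   7.] hi [731. 427.  88.]
power_tip 0.36 [374. 192.] 39 med [ 545. -149.  144.] lo [ 537. -159.  110.] hi [ 553. -139.  151.]
box_big 0.6 [223. 183.] 637 med [603. 293.  54.] lo [581. 263.   4.] hi [730. 425.  88.]
box_small 0.74 [197. 164.] 1740 med [672. 374.  42.] lo [605. 287.   5.] hi [710. 426. 113.]
vase 0.85 [432. 233.] 1158 med [ 434. -345.   16.] lo [ 396. -405.    4.] hi [ 469. 
[... 767 characters left out ...]
-59. 103.] hi [622. -12. 124.]
play_top 0.51 [379. 145.] 1113 med [ 435. -283.   63.] lo [ 398. -403.    4.] hi [ 472. -259.  121.]
power_tip 0.4 [337. 152.] 63 med [ 548. -145.  132.] lo [ 538. -153.  108.] hi [ 556. -135.  148.]
box_big 0.81 [238. 382.] 2369 med [613. 436.  54.] lo [583. 277.   9.] hi [709. 453.  86.]
box_big 0.23 [222. 335.] 4487 med [681. 338.  66.] lo [606. 290.   7.] hi [713. 429. 112.]
box_small 0.59 [222. 333.] 4598 med [681. 339.  68.] lo [605. 290.   7.] hi [714. 430. 112.]
vase 0.58 [383. 145.] 1172 med [ 435. -284.   62.] lo [ 396. -448.    1.] hi [ 472. -259.  120.]
remote 0.91 [321. 141.] 505 med [ 636. -341.   17.] lo [ 587. -410.    1.] hi [ 682. -281.   21.]
```

```bash
python3 - <<'E'
from h import *
for n in("top","side"):
    c=manip.camera(n); X=cloud(c)
    m=manip.cut_out("speaker",n)[0]["region"]
    m=cv2.morphologyEx(m.astype(np.uint8),cv2.MORPH_CLOSE,np.ones((15,15)))>0
    t=m&(abs(X[...,2]-100)<7); p=X[t]
    (cx,cy),wh,a=cv2.minAreaRect(p[:,:2].astype(np.float32)); print(n,t.sum(),cx,cy,wh,a,p[:,2].mean(), np.percentile(p[:,2],[5,95]))
    h=cv2.cvtColor(c["pixels"],cv2.COLOR_RGB2HSV); 
    for nm,k in(("blue",(h[...,0]>95)&(h[...,0]<130)&(h[...,1]>110)),("green",(h[...,0]>40)&(h[...,0]<90)&(h[...,1]>100)),("dark",(h[...,2]<60))):
        k=k&m&(X[...,2]>80); q=X[k]
        if nm=="dark":
            b=k&(X[...,2]>130); print("lever pts",X[b].round().tolist()[:40])
        print(nm,k.sum(),q.mean(0).round(1) if k.any() else '', np.argwhere(k).mean(0) if k.any() else '')
    u0,v0=((350,190) if n=="top" else (325,175)); 
    r=c["pixels"][v0-65:v0+65,u0-85:u0+85,::-1]
    cv2.imwrite(f'pics/{n}1.png',cv2.resize(r,None,fx=4.5,fy=4.5,interpolation=cv2.INTER_CUBIC))
E
```

```text
top 3568 575.6883544921875 -91.25982666015625 (248.89096069335938, 130.61102294921875) 62.35332489013672 100.72704207190712 [ 96.59460697 104.63282149]
blue 98 [604.1 -32.9 132.7] [174.07142857 330.44897959]
green 21 [563.6 -95.1 158.2] [187.         355.14285714]
lever pts [[548.0, -149.0, 143.0], [548.0, -151.0, 146.0], [548.0, -154.0, 147.0], [548.0, -157.0, 145.0], [548.0, -160.0, 143.0], [547.0, -147.0, 133.0], [546.0, -148.0, 144.0], [545.0, -151.0, 147.0], [545.0, -153.0, 149.0], [545.0, -156.0, 145.0], [545.0, -159.0, 146.0], [545.0, -144.0, 131.0], [544.0, -147.0, 134.0], [542.0, -147.0, 149.0], [541.0, -150.0, 153.0], [542.0, -153.0, 149.0], [542.0, -156.0, 149.0], [542.0, -159.0, 147.0], [539.0, -147.0, 149.0], [539.0, -150.0, 151.0], [539.0, -153.0, 150.0], [539.0, -156.0, 148.0], [539.0, -159.0, 146.0], [537.0, -150.0, 146.0], [537.0, -153.0, 148.0], [537.0, -156.0, 146.0], [392.0, 2.0, 1280.0]]
dark 233 [567.1 -91.6 116. ] [187.45493562 351.65665236]
side 3080 578.6007080078125 -86.91160583496094 (250.64454650878906, 131.44100952148438) 62.259925842285156 100.0031706828
[... 353 characters left out ...]
0.0, -149.0, 148.0], [550.0, -148.0, 144.0], [547.0, -146.0, 146.0], [545.0, -145.0, 146.0], [543.0, -149.0, 145.0], [540.0, -150.0, 144.0], [538.0, -152.0, 142.0], [550.0, -147.0, 142.0], [547.0, -144.0, 144.0], [545.0, -146.0, 143.0], [542.0, -145.0, 144.0], [540.0, -146.0, 143.0], [538.0, -151.0, 140.0], [547.0, -145.0, 140.0], [545.0, -145.0, 140.0], [541.0, -142.0, 143.0], [540.0, -147.0, 140.0], [547.0, -145.0, 137.0], [545.0, -146.0, 137.0], [542.0, -148.0, 136.0], [550.0, -143.0, 135.0], [547.0, -146.0, 133.0], [544.0, -142.0, 137.0], [550.0, -143.0, 132.0], [547.0, -143.0, 132.0], [544.0, -142.0, 130.0], [392.0, 682.0, 757.0]]
dark 264 [571.5 -83.6 114.9] [172.49621212 321.46212121]
```

View pics/top1.png

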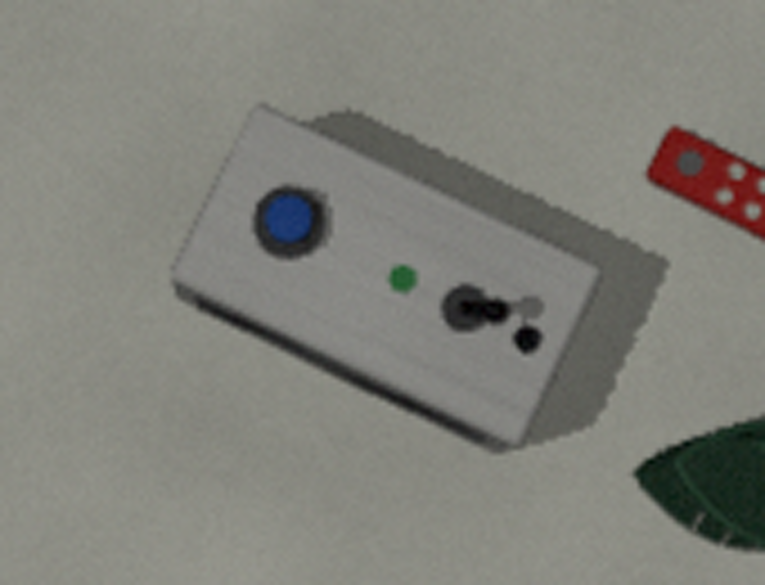

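View pics/side0.png

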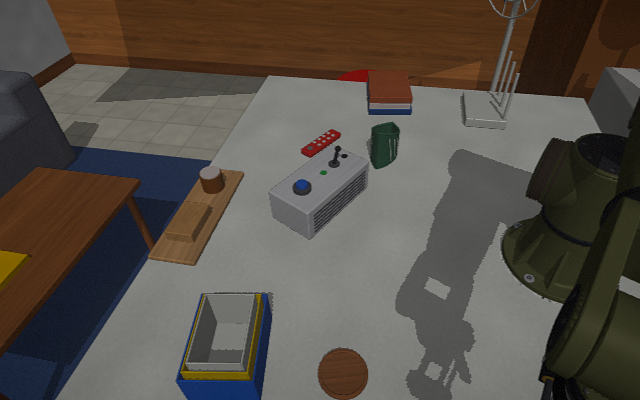

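```bash
cat >> h.py <<'E'
C=np.array([577.,-89.,0]); A=np.deg2rad(62.3); D=np.array([np.cos(A),np.sin(A),0]); N=np.array([np.sin(A),-np.cos(A),0])  # speaker y, x axes
def sp(x,y,z): return C+N*x+D*y+np.array([0,0,z])
def st():
    s=manip.read_state(); Rt=R.from_euler('xyz',s["eef_rot"]).as_matrix(); p=np.array(s["eef_pos"])
    print("t",round(s["clock"],2),"p",p.round(1),"spk",[round(float(v),1) for v in((p-C)@N,(p-C)@D,p[2])],"F",np.round(s["wrist_force"],1),"gap",round(s["finger_gap"],1),"j",np.round(s["joints"],2)); return Rt,p
def to(q):
    Rt,p=st(); print("shift tool",(Rt.T@(q-p)).round(1),"dist",np.linalg.norm(q-p).round(1))
    for k in(0,1,2): print("xyz"[k],Rt[:,k].round(3))
    for nm,v in(("z||+D",D),("z||-D",-D)):
        w=Rt.T@v; print("spin for",nm,round(float(np.arctan2(-w[1],w[2])),3))
    return Rt
E
python3 -c "
from h import *
to(sp(0,-115,190))"
```

```text
t 1.3 p [201.4 511.8 216.5] spk [-611.9, 357.4, 216.5] F [ 0.4  0.4 -0.1] gap 93.9 j [ 1.13  0.3   1.52  0.    1.32 -0.07]
shift tool [  26.4 -535.9  557.1] dist 773.4
x [ 0.  0. -1.]
y [0.366 0.931 0.   ]
z [ 0.931 -0.366 -0.   ]
spin for z||+D -1.462
spin for z||-D 1.679
```

```bash
python3 -m handwheel '[[[0,0,0],0.168],[[0,0,0],0.168],[[0,0,0],0.168],[[0,0,0],0.168],[[0,0,0],0.168],[[0,0,0],0.168],[[0,0,0],0.168],[[0,0,0],0.168],[[0,0,0],0.168],[[0,0,0],0.167]]' 255 20; python3 -c "
from h import *
to(sp(0,-115,190))"
```

```text
clock: 2.55
eef_pos: [201.3, 511.8, 216.5]
eef_rot: [-0.732, 1.571, -2.791]
wrist_force: [0.1, 0.5, -0.4]
finger_gap: 0.3
t 2.55 p [201.3 511.8 216.5] spk [-611.9, 357.3, 216.5] F [ 0.1  0.5 -0.4] gap 0.3 j [1.13 0.3  1.52 0.   1.32 1.62]
shift tool [ 26.5 614.3 469.2] dist 773.4
x [-0. -0. -1.]
y [ 0.883 -0.469 -0.   ]
z [-0.469 -0.883  0.   ]
spin for z||+D 3.136
spin for z||-D -0.005
```

```bash
python3 -m handwheel '[[[0,30,23],0],[[0,31,24],0],[[0,31,24],0],[[0,31,24],0],[[0,31,24],0],[[0,31,24],0],[[0,31,24],0],[[0,31,24],0],[[0,31,24],0],[[0,31,23],0]]' && python3 -m handwheel '[[[0,31,24],0],[[0,31,24],0],[[0,31,24],0],[[0,31,23],0],[[0,31,23],0],[[0,31,23],0],[[0,31,23],0],[[0,31,23],0],[[0,31,23],0],[[0,25,21],0]]'; python3 -c "
from h import *
to(sp(0,-115,139))"
```

```text
clock: 3.8
eef_pos: [364.9, 156.3, 216.7]
eef_rot: [2.331, 1.57, 0.277]
wrist_force: [-0.0, 0.1, -0.5]
finger_gap: 0.3
clock: 5.05
eef_pos: [526.8, -189.6, 216.3]
eef_rot: [-1.207, 1.571, 3.023]
wrist_force: [-0.7, -0.3, -0.2]
finger_gap: 0.1
t 5.05 p [ 526.8 -189.6  216.3] spk [2.3, -112.4, 216.3] F [-0.7 -0.3 -0.2] gap 0.1 j [-0.41  0.32  1.49 -0.    1.33  0.07]
shift tool [77.3 -2.3  2.6] dist 77.4
x [-0.  0. -1.]
y [ 0.885 -0.465 -0.   ]
z [-0.465 -0.885  0.   ]
spin for z||+D -3.141
spin for z||-D 0.0
```

```bash
python3 -m handwheel '[[[10,-2,2],0],[[10,0,0],0],[[10,0,0],0],[[10,0,0],0],[[10,0,0],0],[[10,0,0],0],[[10,0,0],0],[[7,0,0],0],[[0,0,0],0],[[0,0,0],0]]'; python3 - <<'E'
from h import *
to(sp(0,-61,139))
c=manip.camera("side"); save(c,"s2.png")
r=c["pixels"][90:220,240:410,::-1]; cv2.imwrite('pics/s2c.png',cv2.resize(r,None,fx=4.5,fy=4.5,interpolation=cv2.INTER_CUBIC))
E
```

```text
clock: 6.3
eef_pos: [523.9, -189.1, 139.7]
eef_rot: [1.631, 1.57, -0.423]
wrist_force: [-0.3, 0.4, 0.5]
finger_gap: 0.3
t 6.3 p [ 523.9 -189.1  139.7] spk [-0.5, -113.4, 139.7] F [-0.3  0.4  0.5] gap 0.3 j [-0.41  0.39  1.59 -0.    1.16  0.07]
shift tool [  0.7   0.5 -52.4] dist 52.4
x [ 0. -0. -1.]
y [ 0.886 -0.464  0.   ]
z [-0.464 -0.886 -0.   ]
spin for z||+D -3.141
spin for z||-D 0.0
```

View pics/s2c.png

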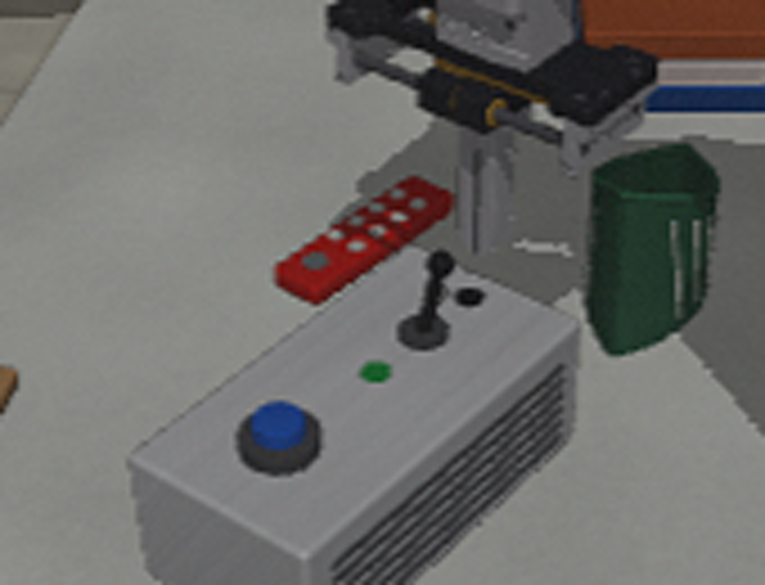

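```bash
python3 -m handwheel '[[[0,0,-8],0],[[0,0,-8],0],[[0,0,-4],0],[[0,0,-3],0],[[0,0,-3],0],[[0,0,-3],0],[[0,0,-3],0],[[0,0,-3],0],[[0,0,-3],0],[[0,0,-3],0]]' && python3 -m handwheel '[[[0,0,-3],0],[[0,0,-3],0],[[0,0,-3],0],[[0,0,-2],0],[[0,0,0],0],[[0,0,0],0],[[0,0,0],0],[[0,0,0],0],[[0,0,0],0],[[0,0,0],0]]'; python3 - <<'E'
from h import *
to(sp(0,-61,139))
c=manip.camera("side"); save(c,"s3.png")
r=c["pixels"][90:220,240:410,::-1]; cv2.imwrite('pics/s3c.png',cv2.resize(r,None,fx=4.5,fy=4.5,interpolation=cv2.INTER_CUBIC))
E
```

```text
clock: 7.6
eef_pos: [542.8, -152.3, 139.2]
eef_rot: [-2.077, 1.57, 2.152]
wrist_force: [0.1, 0.0, -0.2]
finger_gap: 0.6
clock: 8.85
eef_pos: [547.9, -143.0, 139.5]
eef_rot: [2.471, 1.571, 0.417]
wrist_force: [0.3, -0.3, 0.5]
finger_gap: 0.6
t 8.85 p [ 547.9 -143.   139.5] spk [-0.7, -61.4, 139.5] F [ 0.3 -0.3  0.5] gap 0.6 j [-0.32  0.41  1.56  0.    1.17  0.16]
shift tool [ 0.5  0.7 -0.4] dist 0.9
x [ 0.  0. -1.]
y [ 0.886 -0.464  0.   ]
z [-0.464 -0.886 -0.   ]
spin for z||+D -3.141
spin for z||-D 0.0
```

View pics/s3c.png

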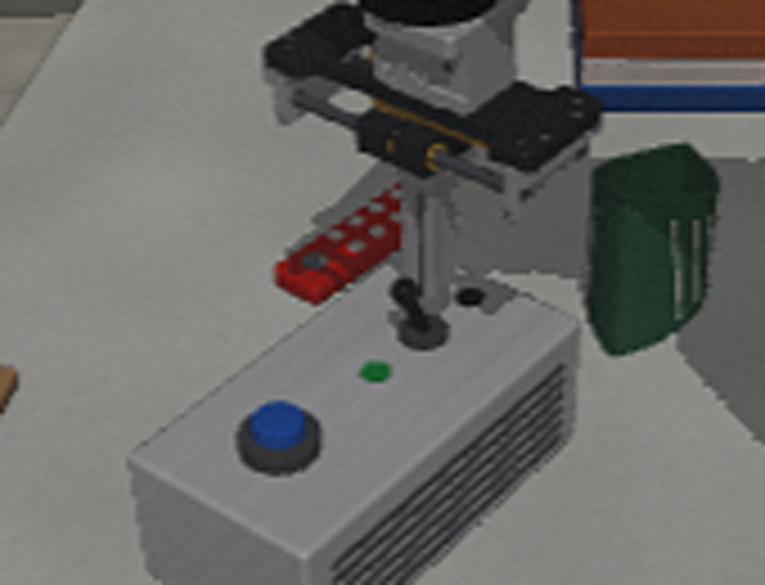

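```bash
python3 -m handwheel '[[[0,0,8],0],[[-20,0,0],0],[[-20,0,0],0],[[-15,0,0],0],[[0,0,-25],0],[[0,1,-30],0],[[0,0,-30],0],[[0,0,-30],0],[[0,0,-24],0],[[0,0,0],0]]'; python3 - <<'E'
from h import *
c=manip.camera("side"); save(c,"s4.png"); X=cloud(c)
h=cv2.cvtColor(c["pixels"],cv2.COLOR_RGB2HSV)
k=(h[...,0]>95)&(h[...,0]<130)&(h[...,1]>110)&(abs(X[...,0]-609)<25)&(abs(X[...,1]+26)<25); q=X[k]
print(k.sum(),np.median(q,0).round(1),np.percentile(q[:,2],[5,50,95]))
to(sp(0,70,138))
r=c["pixels"][90:220,240:410,::-1]; cv2.imwrite('pics/s4c.png',cv2.resize(r,None,fx=4.5,fy=4.5,interpolation=cv2.INTER_CUBIC))
E
```

```text
clock: 10.15
eef_pos: [609.9, -26.5, 194.1]
eef_rot: [-1.208, 1.57, 3.023]
wrist_force: [0.2, -1.5, 0.5]
finger_gap: 0.4
109 [609.3 -21.7 121.1] [113.96284562 121.11322194 123.82729401]
t 10.2 p [609.6 -27.4 194.2] spk [0.2, 69.7, 194.2] F [ 0.7 -0.7 -0.2] gap 0.7 j [-0.1   0.45  1.37 -0.    1.32  0.38]
shift tool [56.2 -0.2 -0.3] dist 56.2
x [-0. -0. -1.]
y [ 0.886 -0.464 -0.   ]
z [-0.464 -0.886  0.   ]
spin for z||+D -3.14
spin for z||-D 0.001
```

View pics/s4c.png

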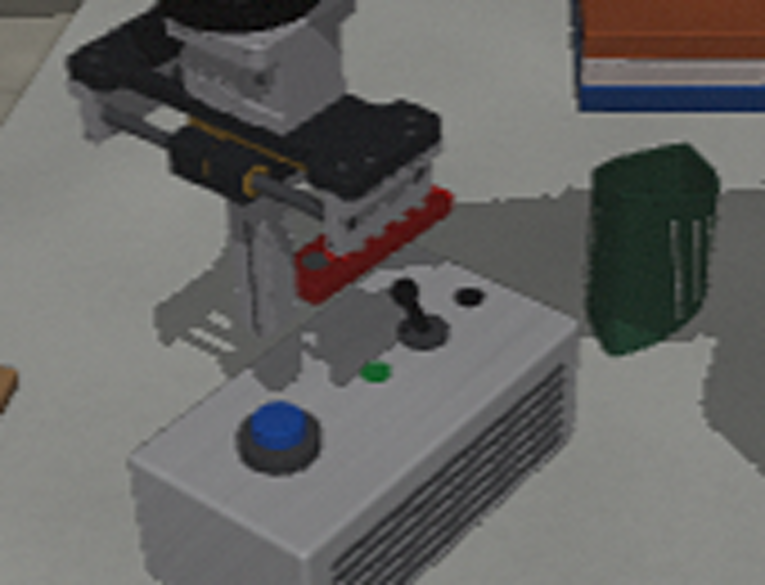

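Lever leans to the green dot (crop pixel 405,290) and the speaker hasn't moved. The fingers are over the button (280,425). Next I'll lower them close to it.

```bash
python3 -m handwheel '[[[10,0,0],0],[[10,0,0],0],[[10,0,0],0],[[10,0,0],0],[[10,0,0],0],[[6,0,0],0],[[2,0,0],0],[[1,0,0],0],[[0,0,0],0],[[0,0,0],0]]'; python3 -c "
from h import *
to(sp(0,70,138))" | head -1
```

```text
clock: 11.45
eef_pos: [609.7, -27.5, 135.7]
eef_rot: [1.969, 1.57, -0.085]
wrist_force: [-0.2, 0.4, -0.9]
finger_gap: 0.4
t 11.45 p [609.7 -27.5 135.7] spk [0.3, 69.6, 135.7] F [-0.2  0.4 -0.9] gap 0.4 j [-0.11  0.51  1.43  0.    1.21  0.38]
```

```bash
python3 -m handwheel '[[[1,0,0],0],[[1,0,0],0],[[1,0,0],0],[[1,0,0],0],[[1,0,0],0],[[1,0,0],0],[[0,0,0],0],[[0,0,0],0],[[0,0,0],0],[[0,0,0],0]]'
```

```text
clock: 12.7
eef_pos: [609.6, -27.5, 129.5]
eef_rot: [1.685, 1.571, -0.369]
wrist_force: [-0.1, -0.1, 3.1]
finger_gap: 0.3
```

```bash
python3 -m handwheel '[[[0.5,0,0],0],[[0.5,0,0],0],[[0.5,0,0],0],[[0.5,0,0],0],[[0,0,0],0],[[0,0,0],0],[[0,0,0],0],[[0,0,0],0],[[0,0,0],0],[[0,0,0],0]]'
```

```text
clock: 13.95
eef_pos: [609.6, -27.5, 127.5]
eef_rot: [1.814, 1.571, -0.24]
wrist_force: [-1.1, -0.4, 3.5]
finger_gap: 0.4
```

```bash
python3 -m handwheel '[[[0.5,0,0],0],[[0.5,0,0],0],[[0,0,0],0],[[0,0,0],0],[[0,0,0],0],[[0,0,0],0],[[0,0,0],0],[[0,0,0],0],[[0,0,0],0],[[0,0,0],0]]'
```

```text
clock: 15.2
eef_pos: [609.7, -27.5, 127.1]
eef_rot: [1.979, 1.57, -0.074]
wrist_force: [-3.3, 0.1, 10.6]
finger_gap: 0.4
```

The force jumped to 10.6 N and the tool stopped following the command, so the button is at its stop. Now I'll release it and rise clear.

```bash
python3 -m handwheel '[[[-2,0,0],0],[[-3,0,0],0],[[-5,0,0],0],[[-10,0,0],0],[[-20,0,0],0],[[-20,0,0],0],[[-20,0,0],0],[[-20,0,0],0],[[0,0,0],0],[[0,0,0],0]]'; python3 - <<'E'
from h import *
st()
for n in("side","top"):
    c=manip.camera(n); X=cloud(c)
    h=cv2.cvtColor(c["pixels"],cv2.COLOR_RGB2HSV)
    k=(h[...,0]>95)&(h[...,0]<130)&(h[...,1]>110)&(abs(X[...,0]-609)<25)&(abs(X[...,1]+26)<25)&(X[...,2]<135); q=X[k]
    print(n,k.sum(),np.percentile(q[:,2],[5,50,95]).round(1) if k.any() else '')
    if n=="side":
        t=(abs(X[...,2]-100)<7)&(np.hypot(X[...,0]-577,X[...,1]+89)<160)
        print(cv2.minAreaRect(X[t][:,:2].astype(np.float32)))
        l=(h[...,2]<60)&(X[...,2]>132)&(X[...,2]<155)&(np.hypot(X[...,0]-551,X[...,1]+138)<35)
        p=X[l].mean(0); print("ball spk",((p-C)@N).round(1),((p-C)@D).round(1),p[2].round(1),l.sum())
        for t in("vase","remote","coaster","box_small"):
            d=manip.cut_out(t,n)
            if d: print(t,np.round(d[0]["centre"]))
        r=c["pixels"][90:220,240:410,::-1]; cv2.imwrite('pics/s5c.png',cv2.resize(r,None,fx=4.5,fy=4.5,interpolation=cv2.INTER_CUBIC))
E
```

```text
clock: 16.45
eef_pos: [609.3, -27.5, 225.6]
eef_rot: [-1.184, 1.57, 3.046]
wrist_force: [-0.4, 0.0, -0.1]
finger_gap: 1.0
t 16.45 p [609.3 -27.5 225.6] spk [-0.0, 69.5, 225.6] F [-0.4  0.  -0.1] gap 1.0 j [-0.11  0.43  1.32 -0.    1.39  0.38]
side 108 [113.6 121.4 123.7]
((578.4351196289062, -86.41015625), (251.97898864746094, 130.75827026367188), 62.39672088623047)
ball spk -1.9 -35.1 143.5 32
vase [382. 147.]
remote [320. 139.]
coaster [341. 375.]
box_small [222. 336.]
top 0
```

View pics/s5c.png

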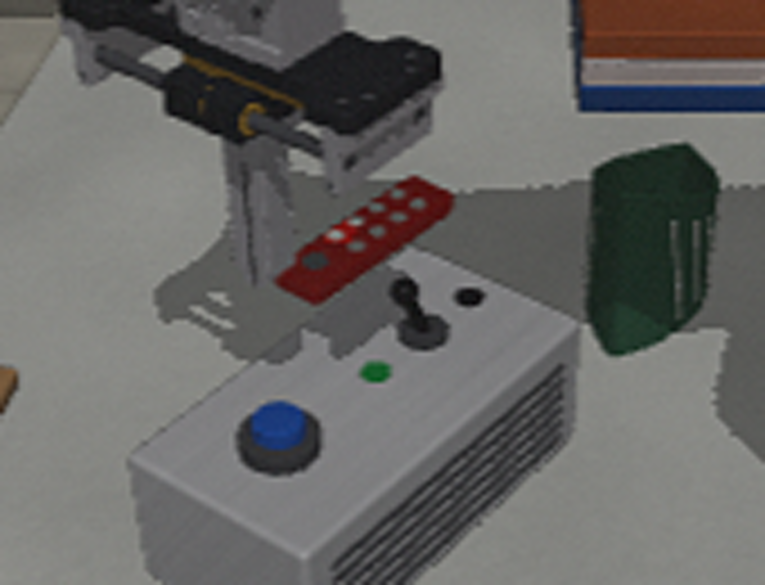

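The picture shows the lever leaning toward the green dot (405,290), the button back up (280,425), and the speaker and the things around it where they were.

```bash
python3 -c "
from cell import manip
print(manip.sign_off())"
```

```text
the job is handed in; nothing more can be done
None
```

The speaker is switched on and the play button was pressed and released, in that order. I handed the job in at about 16.5 s on the robot's clock.

- **Lever:** I pushed it across with the closed fingertips and it snapped over. In the last picture it leans to the green dot, with the ball about 20 mm past the pivot towards +y. About 16 mm was expected, and the depth data scatters by a few mm.
- **Play button:** I pressed it down to its stop, where the force rose from 3.5 to 10.6 N and the fingers stopped following the command. After release its top measured 121.4 mm, against 121.1 mm before.
- **Speaker:** Its centre and angle match the first measurement within 0.5 mm and 0.2°.
- **Everything else:** The vase, remote, coaster and white box showed no visible shift. The network's centres for them changed by 1–3 pixels, and I put that down to noise.
- **Failed check:** The top camera could not confirm the button at the end because the gripper hid it, so that check rests on the side camera alone.

The arm ended clear above the speaker, touching nothing.

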